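Load a display panel into the test stand and hold its contact lever

ROBOT

A 6-joint arm with a two-finger parallel gripper is mounted at the origin on the work surface. World frame = base frame: x ahead of the robot, y to its left, z up, the work surface at z = 0. Lengths are in m, angles in rad, forces in N, time in s.
With the tool pointing down it reaches from about 0.35 to 0.975 m from the base axis. Payload 4.9 kg.
Tool frame: the origin (TCP) lies between the finger pads; the fingertips stand 14 mm ahead of it and the grasp point (between the pads) lies 5 mm behind it (manip.tcp_to_tips is the distance from the TCP to the fingertips, in m); z points along the fingers, y is the line along which they close (so a half turn about z gives the same grasp; the last joint's range is limited). The gripper opens to 85 mm and grips with 20 to 120 N. Pads are 22 mm wide; open, the fingers measure 114 mm over their backs; the gripper's body (76 mm by 85 mm) begins 54 mm behind the grasp point. The pads swing forward as they close: fully open they stand 13 mm farther back than shut.
Start: joints at [-0.119, 0.053, 1.613, -0, 1.476, -0.119], TCP at [0.625, 0, 0.245] pointing down, gripper open.
Joint ranges: [-3.01, 3.01], [-1.01, 2.22], [0.06, 2.58], [-1.02, 4.17], [0.09, 2.62], [-3.14, 3.14]. Speed limits (rad/s): [2.57, 2.57, 3.14, 3.14, 3.14, 3.14].

INTERFACE

Orientations are given as a unit quaternion [w, x, y, z].
In Python, from plant import manip gives the robot as it stands.
- The arm moves only by the tool servo_tool, never from a script. Its argument "moves" is a list that holds one entry, the list of rows, each a list of 7 numbers: the shift along the tool's x, y, z in mm, then the turn, a rotation vector about the tool's x, y, z in degrees, then the finger opening in mm, from 0 to 85.4. In form: [[[x, y, z, ax, ay, az, fingers], ...]]. A call has 1 to 12 rows; each row shifts and turns the commanded pose from where the row before left it, along the tool's axes as they then stand; what a row does not reach is not made up. A row lasts 1/8 s, in which the tool goes at most 62.5 mm and 10.7 degrees, less where a joint would pass 70% of its speed; a pose out of reach is approached as far as the arm can. A call with a gripper value outside its range is refused whole. The fingers move at their own pace and stop on an object; the grip force is fixed at half the most. Time passes only in rows, so rows that do not move let the fingers close. It gives the time, the measured TCP pose, the force, the opening and the grip force at its end, in the units of the state.
- manip.state(): the state, without advancing time (a new reading comes with each control period).
- manip.grab_frame(name): name is "scene" or "side" or "wrist"; returns a dict with "image" (480x640x3 uint8, blue, green, red), "mtx" (3x3 intrinsics, pixels), "dist_coeffs" ([k1, k2, p1, p2, k3] as OpenCV has them; the pictures are not rectified), "eye" and "rotation" of the camera in the world. Camera axes: x right, y down, z forward; pixel columns grow to the right and rows downward; lengths in m; the calibration is good to about 2 mm. A picture is of the moment at which its call begins. There is no depth.
- manip.job_done(): hands the job in; it is judged then, once.
The state is a dict: "time": time; "joint_pos": joint angles; "joint_vel": joint speeds; "joint_efforts": joint torques, N m; "tool_pos": TCP position; "tool_rot": TCP orientation; "contact_force": force on the tool from outside, world axes, zero at the start; "ft_torque": the same for the moment, N m; "gripper_width": opening from 0.0 (shut) to 1.0 (fully open); "grasp_force": force on a finger pad.
Only numpy, scipy, OpenCV 4.12 (cv2) and the standard library are available. Lean on these libraries where they do the work, as an engineer would, in place of code of your own. Each camera call takes 0.05 s, during which the arm holds its last target. There are 200 camera calls.

TASK

Draw the tall display panel up out of the slotted rack by its top edge, stand it fully home in the slot of the test stand (set it down, do not drop it) and let go of it. Only then press the stand's spring-return lever down past its first two clicks to the third and last one, and finish while still holding the lever down there: the lever springs back if released, so the program ends with the robot pressing it. Leave the two short panels, the ruler and the screwdriver where they are.

Things in the scene. Friction and masses are not known exactly. Their poses are not given: they have to be found in the camera images.
- tall_module: The display panel to be tested: a flat rigid plate, 6 mm thick (its x), 110 mm wide (its y) and 130 mm tall (its z), about 150 g; glass on one face, aluminium on the other, either face may end up either way. Origin: centre of its lower edge. It stands upright in one of the rack's three slots (any of them), rising 45 mm above the short panels.
- short_module_a: A bystander panel, same make, 6 x 110 x 85 mm tall, standing in another slot of the rack. Origin: centre of its lower edge.
- short_module_b: A second bystander panel, 6 x 110 x 85 mm tall, standing in the remaining slot of the rack. Origin: centre of its lower edge.
- rack: Grey plastic rack, fixed to the bench, 140 (x) x 136 (y) x 58 mm high. Three slots side by side across x at -42, 0 and +42 mm, each 10 mm wide (x) and 116 mm long (y), open at the top; slot floor 8 mm above the bench, 50 mm deep. Origin: centre of its underside.
- stand: Grey fixed test stand. Origin: on the bench under the slot's middle. Base 130 (x) x 175 mm (y -100 to +75), 30 mm high; black slot along y, lips 74 mm above the bench. On its +x side a fixed black contact head, 80 mm high, 25 to 57 mm from the slot's middle. At the -y end a column, 34 (x) mm, y -100 to -74, 118 mm high, carries the lever on its -y face.
- slot (a point): Middle of the slot's floor in the stand, 30 mm above the bench; z up, y along the slot. The slot is 10 mm wide (x), 118 mm long (y), 33 mm deep, with flared lips above (about 20 mm wide at the mouth) reaching 44 mm above this floor. A panel fully home stands with its lower edge on this floor.
- lever_pad (a point): Centre of the free top face, 46 mm (x) x 30 mm (y), of the lever's black paddle, 12 mm thick, which sticks out from the column to the stand's -y side. 130 mm above the bench at rest; moves straight down with the lever, nothing beneath it.
- lever (a joint): Travel of the lever straight down in m: 0 at rest (top). Clicks at 0.011, 0.022 and 0.033 (third); hard stop at 0.036. A spring pushes it back up from every position: 4.5 N at the top growing to 8.5 N at the third click; a detent ball adds about 2 N on the way up to each crest (crests at 0.0055, 0.0165, 0.0275) and takes as much off after it.
- ruler: Bystander: clear plastic ruler lying flat, 35 (x) x 180 (y) x 4 mm. Origin: centre of its underside.
- screwdriver: Bystander: screwdriver, 150 mm long, lying along its x. Origin: under its middle.
There are look-alikes about, which are no part of the job. There is more than one size of the stand; the one meant has the size given above. Leave any red look-alike of the tall_module alone.

How it is judged:
By the outcome, as a careful person would: the job done as asked, in the order asked, and still so for the second after the job is handed in, while the arm keeps its last pose, push and grip.
It also fails if it takes over 45 s, if anything falls off the work surface, if the arm or the gripper's body presses on something with over 40 N, if the wrist force passes 120 N, or if a joint passes its speed limit or range.

## Working session

There is one attempt and no reset: what is moved stays moved. The work goes in short steps, Python scripts to look and compute and a tool call to move; the robot and the scene stay as the last step left them, time stands still between calls to the robot, and variables do not carry over. Pictures are saved under pics/ and viewed, at most 14 in all, crops included, and the job is handed in when it is done.

Besides the shell and the picture viewer there is one more tool, called after "Emit:" as name(argument=value, ...) on one line, values as JSON. servo_tool: Moves the arm, as the interface text tells. Its arguments: {"type":"object","properties":{"moves":{"type":"array"}},"required":["moves"]}

```bash
mkdir -p pics
cat > h.py <<'E'
import numpy as np,cv2,pickle
from plant import manip
def grab(n,tag):
    f=manip.grab_frame(n); cv2.imwrite(f'pics/{tag}.png',f['image']); pickle.dump(f,open(f'pics/{tag}.pkl','wb')); return f
def load(tag): return pickle.load(open(f'pics/{tag}.pkl','rb'))
def ray(f,uv):
    p=cv2.undistortPoints(np.array(uv,float).reshape(-1,1,2),np.array(f['mtx']),np.array(f['dist_coeffs'],float))[:,0]
    d=np.c_[p,np.ones(len(p))]@np.array(f['rotation']).T
    return np.array(f['eye']),d
def onz(f,uv,z):
    e,d=ray(f,uv); return e+d*((z-e[2])/d[:,2])[:,None]
def proj(f,P):
    R=np.array(f['rotation']);P=(np.array(P,float).reshape(-1,3)-f['eye'])@R
    return cv2.projectPoints(P,np.zeros(3),np.zeros(3),np.array(f['mtx']),np.array(f['dist_coeffs'],float))[0][:,0]
E
python3 - <<'E'
from h import *
np.set_printoptions(precision=3,suppress=True)
for n in ('scene','side','wrist'):
    f=grab(n,n+'0'); print(n,f['eye'],np.array(f['rotation']).tolist(),np.array(f['mtx'])[0,0])
print(manip.state())
E
```

```text
scene [0.781 0.511 0.732] [-0.09765016128727222, 0.2422440310965482, 0.9035393720280966, -0.33970410446995924] 442.2799001016393
side [ 0.169 -0.688  0.729] [-0.42122842463845944, 0.8832478417082499, -0.1826228470750779, 0.09533498896267233] 440.54024704304135
wrist [0.624 0.085 0.373] [0.1649569353849952, 0.9863002503073434, 8.069081113909959e-05, -0.0010095548798115242] 382.2240189255317
{'time': 0.15, 'joint_pos': array([-0.119,  0.053,  1.614,  0.   ,  1.476, -0.119]), 'joint_vel': array([-0.   , -0.002, -0.004,  0.001, -0.   , -0.001]), 'joint_efforts': array([  0.001, -39.424, -37.072,  -0.   ,   0.005,   0.   ]), 'tool_pos': array([0.625, 0.   , 0.244]), 'tool_rot': array([-0.001,  0.707,  0.707, -0.001]), 'contact_force': array([-0.153,  0.765, -0.994]), 'ft_torque': array([-0.021,  0.01 ,  0.008]), 'grasp_force': 0.0, 'gripper_width': 1.001428354314045}
```

View pics/scene0.png

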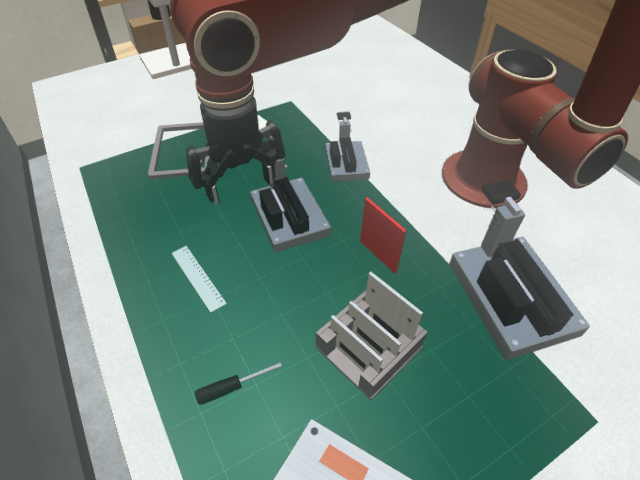

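View pics/side0.png

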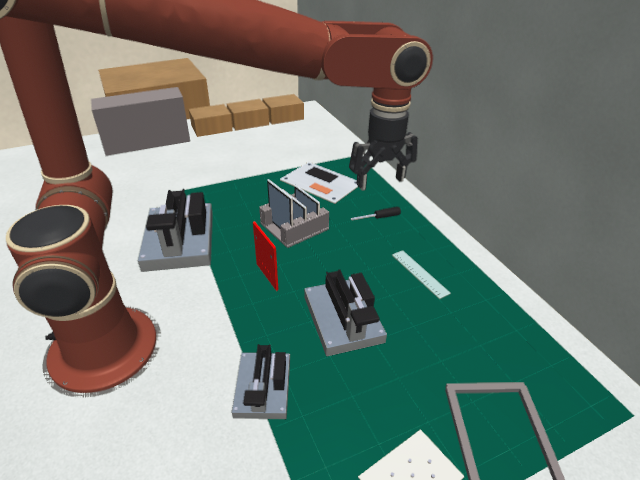

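The scene view shows the rack at about (370,335) with the tall panel's top edge running from (370,273) to (422,313). The red look-alike is at (383,235). There are three stands, at (290,210), (520,295) and (347,160). I'll measure their bases to see which one matches.

```bash
python3 - <<'E'
s=open('h.py').read()
s=s.replace("import numpy","from scipy.spatial.transform import Rotation as Ro\nimport numpy",1).replace("np.array(f['rotation'])","rot(f)").replace("def ray","def rot(f):\n    q=f['rotation'];return Ro.from_quat([q[1],q[2],q[3],q[0]]).as_matrix()\ndef ray")
open('h.py','w').write(s)
E
python3 - <<'E'
from h import *
np.set_printoptions(precision=3,suppress=True)
S=load('scene0');D=load('side0')
def show(n,f,uv,z):
    P=onz(f,uv,z); print(n,P[:,:2].tolist() if 0 else P[:,:2].round(3).tolist(), [round(float(np.linalg.norm(P[i]-P[i-1])),3) for i in range(len(P))])
show('midS',S,[(251,187),(307,178),(330,223),(274,242)],.03)
show('bigS',S,[(451,258),(520,237),(588,322),(509,350)],.03)
show('smallS',S,[(326,145),(357,140),(369,175),(335,176)],.03)
show('midD',D,[(305,291),(357,277),(386,332),(328,346)],.03)
show('bigD',D,[(147,206),(211,202),(211,257),(140,260)],.03)
show('panel',S,[(370,273),(422,313)],.138)
show('panelD',D,[(269,181),(291,208)],.138)
show('ruler',S,[(172,250),(186,246),(226,303),(212,311)],.004)
# enlarged crops
a=cv2.resize(S['image'][150:400,230:440],None,fx=2.4,fy=2.4,interpolation=3)
b=cv2.resize(D['image'][170:360,230:400],None,fx=3,fy=3,interpolation=3)
cv2.imwrite('pics/c1.png',a); cv2.imwrite('pics/c2.png',b); print(a.shape,b.shape)
E
```

```text
midS [[0.532, -0.227], [0.403, -0.19], [0.431, -0.037], [0.56, -0.049]] [0.18, 0.134, 0.155, 0.129]
bigS [[0.266, 0.168], [0.096, 0.2], [0.141, 0.416], [0.314, 0.378]] [0.215, 0.173, 0.221, 0.177]
smallS [[0.298, -0.278], [0.217, -0.257], [0.268, -0.126], [0.341, -0.163]] [0.123, 0.084, 0.14, 0.082]
midD [[0.433, -0.037], [0.562, -0.042], [0.541, -0.211], [0.417, -0.197]] [0.16, 0.129, 0.171, 0.125]
bigD [[0.15, 0.451], [0.322, 0.4], [0.267, 0.16], [0.105, 0.215]] [0.24, 0.18, 0.247, 0.171]
panel [[0.485, 0.177], [0.458, 0.282]] [0.108, 0.108]
panelD [[0.46, 0.272], [0.468, 0.133]] [0.139, 0.139]
ruler [[0.751, -0.157], [0.721, -0.153], [0.701, 0.023], [0.731, 0.027]] [0.185, 0.03, 0.178, 0.03]
(600, 504, 3) (570, 510, 3)
```

View pics/c1.png

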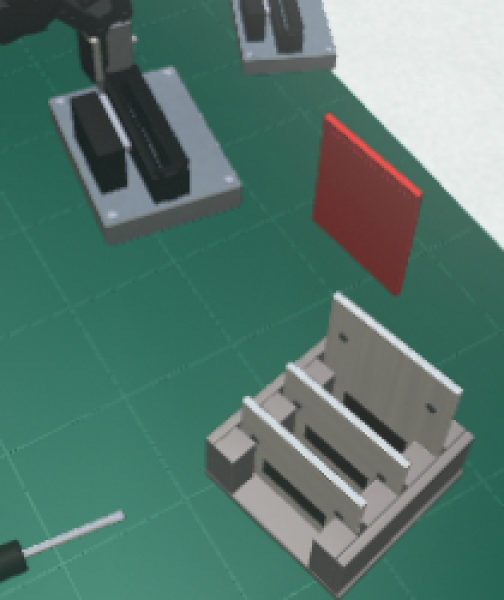

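View pics/c2.png

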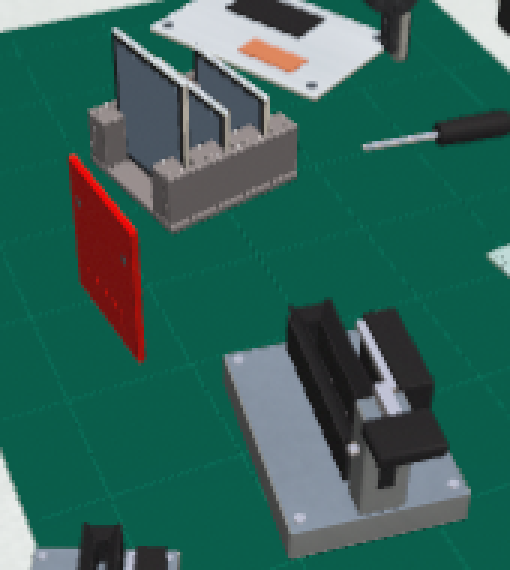

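The base of the stand at (290,210) measures about 130 mm wide, so it is the one meant. The tall panel is in the rack slot nearest the robot base. Next I'll move up for a wrist view of both.

Emit:
servo_tool(moves=[[[22,-23,-28,0,0,0,50],[22,-23,-28,0,0,0,50],[22,-23,-28,0,0,0,50],[22,-23,-28,0,0,0,50],[22,-23,-28,0,0,0,50],[0,0,0,0,0,0,50],[0,0,0,0,0,0,50]]])

```text
time: 1.02
tool_pos: [0.51, 0.1097, 0.3842]
tool_rot: [-0.0, 0.707, 0.707, -0.001]
contact_force: [0.3, 0.1, -0.6]
gripper_width: 0.586
grasp_force: 0.0
```

```bash
python3 -c "
from h import *
f=grab('wrist','w1'); print(f['eye'],f['rotation'],manip.state()['tool_pos'])
cv2.imwrite('pics/w1v.png',cv2.resize(f['image'],(800,600),interpolation=3))"
```

```text
[0.50977796 0.19437721 0.51305686] [ 1.65271818e-01  9.86247848e-01  2.34336236e-06 -6.39837264e-04] [0.50999437 0.10949823 0.38352056]
```

View pics/w1v.png

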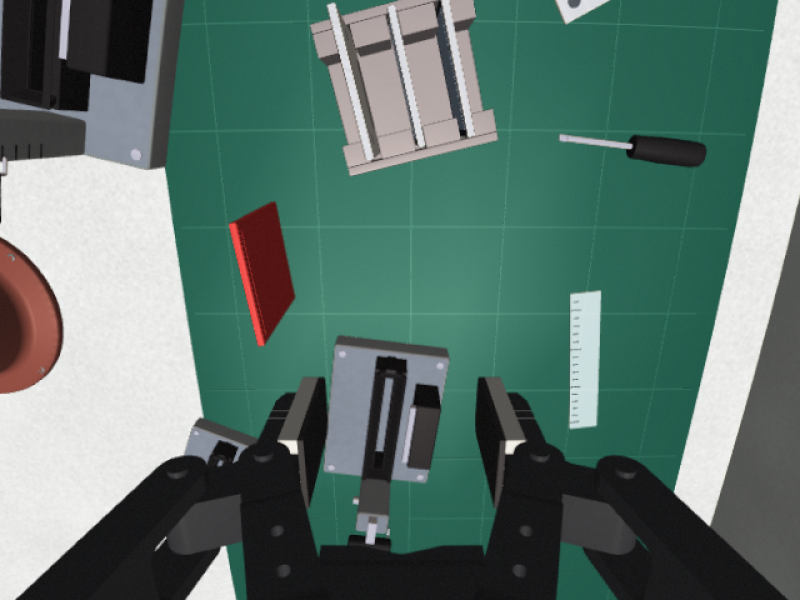

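The wrist view shows the tall panel's top edge from (332,4) to (374,160) in 800-px coordinates. The stand's base corners are at (336,344), (447,356), (427,482) and (326,471), with the slot between them near (384,420).

Run:
```python
from h import *
W=load('w1')
def show(n,uv,z,f=W,k=1.25):
    P=onz(f,np.array(uv)/k,z); print(n,P[:,:2].round(4).tolist(), [round(float(np.linalg.norm(P[i]-P[i-1])),4) for i in range(len(P))])
show('base',[(336,344),(447,356),(427,482),(326,471)],.03)
show('lips',[(376,357),(407,360)],.074)
show('slot',[(388,378),(378,465)],.03)
show('panel',[(332,4),(374,160)],.138)
show('short1',[(392,7),(421,147)],.093)
show('short2',[(440,2),(470,136)],.093)
show('panelScene',[(370,272.9),(422.3,312.5)],.138,load('scene0'),1)
show('panelSide',[(267.7,179.7),(292.3,197.7)],.138,load('side0'),1)
show('pad side',[(230+363/3,170+430/3),(230+430/3,170+408/3),(230+447/3,170+447/3),(230+378/3,170+462/3)],.13,load('side0'),1)
a=W['image'][260:470,230:390]; cv2.imwrite('pics/c3.png',cv2.resize(a,None,fx=2.8,fy=2.8,interpolation=3))
```

```text
base [[0.4371, -0.025], [0.5605, -0.0396], [0.5414, -0.2132], [0.4165, -0.1968]] [0.173, 0.1242, 0.1746, 0.1259]
lips [[0.4838, -0.0194], [0.5153, -0.0228]] [0.0317, 0.0317]
slot [[0.4943, -0.0673], [0.4809, -0.1874]] [0.1209, 0.1209]
panel [[0.4611, 0.2828], [0.4888, 0.1764]] [0.1099, 0.1099]
short1 [[0.5022, 0.291], [0.5261, 0.1849]] [0.1088, 0.1088]
short2 [[0.5397, 0.2946], [0.567, 0.1939]] [0.1044, 0.1044]
panelScene [[0.4851, 0.1771], [0.4574, 0.2815]] [0.108, 0.108]
panelSide [[0.4591, 0.2796], [0.4873, 0.174]] [0.1093, 0.1093]
pad side [[0.4508, -0.2163], [0.4973, -0.2164], [0.491, -0.2484], [0.4474, -0.2425]] [0.0264, 0.0465, 0.0326, 0.044]
```

View pics/c3.png

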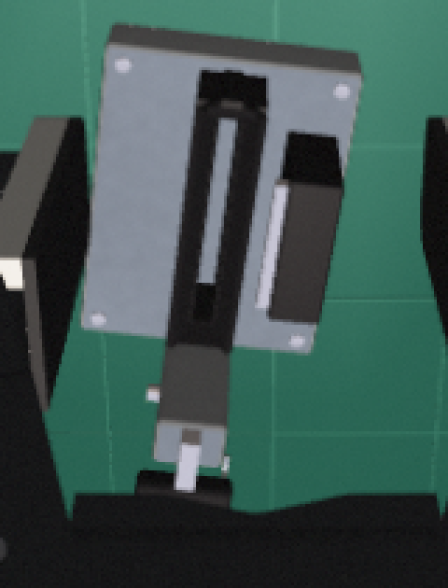

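Three views agree on the panel: middle (0.4735, 0.2286), yaw +14.5°, length 109–110 mm. The slot middle is about (0.490, -0.106) at yaw -6.7°, and the base measures 125×174 mm. I'll move above the panel.

Emit:
servo_tool(moves=[[[40,-12,30,0,0,0,40],[40,-12,30,0,0,0,40],[39,-12.5,30,0,0,0,40],[0,0,40,0,0,-7.25,40],[0,0,40,0,0,-7.25,40],[0,0,40,0,0,0,40],[0,0,8,0,0,0,40],[0,0,0,0,0,0,40],[0,0,0,0,0,0,40]]])

```text
time: 2.2
tool_pos: [0.4748, 0.2292, 0.1693]
tool_rot: [0.001, 0.612, 0.791, 0.001]
contact_force: [-0.1, 0.6, -0.1]
gripper_width: 0.471
grasp_force: 0.0
```

```bash
python3 -c "
from h import *
f=grab('wrist','w2'); s=manip.state(); print(s['tool_pos'],s['tool_rot'])
from h import *
print(f['image'].shape)
P=[(.4599,.2813,.138),(.4871,.1759,.138)]; print(proj(f,P))
cv2.imwrite('pics/w2v.png',cv2.resize(f['image'],(800,600),interpolation=3))"
```

```text
[0.47479518 0.2292449  0.16947679] [0.00100762 0.6123246  0.79060455 0.00142232]
(480, 640, 3)
[[317.8265257  183.88087806]
 [318.39942895 392.26761812]]
```

View pics/w2v.png

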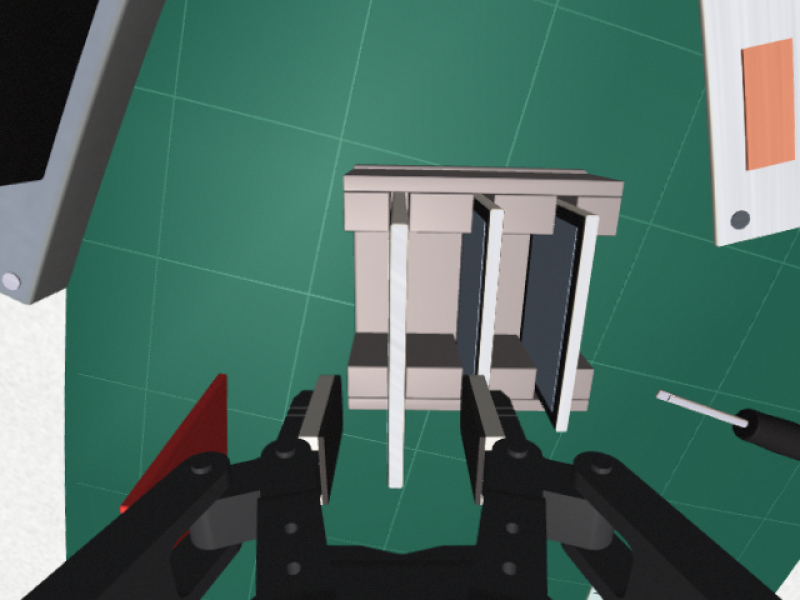

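The wrist view confirms the panel's edge running from (399,224) to (396,488), between the pads at x≈331 and x≈472. That is about 1 mm off the prediction. I'll descend and close.

Emit:
servo_tool(moves=[[[1,-1,20,0,0,0,40],[0,0,20,0,0,0,40],[0,0,12,0,0,0,40],[0,0,0,0,0,0,40],[0,0,0,0,0,0,0],[0,0,0,0,0,0,0],[0,0,0,0,0,0,0],[0,0,0,0,0,0,0],[0,0,0,0,0,0,0],[0,0,0,0,0,0,0]]])

```text
time: 3.5
tool_pos: [0.4729, 0.2299, 0.1162]
tool_rot: [0.0, 0.612, 0.791, 0.001]
contact_force: [-0.4, -0.5, 6.0]
gripper_width: 0.059
grasp_force: 59.1
```

Emit:
servo_tool(moves=[[[0,0,-15,0,0,0,0],[0,0,-20,0,0,0,0],[0,0,-25,0,0,0,0],[0,0,-30,0,0,0,0],[0,0,-30,0,0,0,0],[0,0,-10,0,0,0,0],[0,0,0,0,0,0,0],[0,0,0,0,0,0,0]]])

```text
time: 4.5
tool_pos: [0.4714, 0.2295, 0.2437]
tool_rot: [-0.001, 0.612, 0.791, -0.001]
contact_force: [-0.1, -0.5, -1.4]
gripper_width: 0.064
grasp_force: 59.1
```

Run:
```python
from h import *
S=grab('scene','s3');D=grab('side','d3');W=grab('wrist','w3')
s=manip.state();print(s['tool_pos'],s['tool_rot'],s['contact_force'],s['gripper_width'])
a=cv2.resize(S['image'][180:360,300:500],(400,360),interpolation=3)
b=cv2.resize(D['image'][100:280,200:400],(400,360),interpolation=3)
c=cv2.resize(W['image'][150:400,230:410],(173,240)) 
w=cv2.resize(W['image'],(320,240))
o=np.zeros((600,800,3),np.uint8);o[:360,:400]=a;o[:360,400:]=b;o[360:,:320]=w
cv2.imwrite('pics/m3.png',o)
```

```text
[0.47161299 0.22948942 0.24377047] [-7.79116642e-04  6.12225016e-01  7.90682417e-01 -1.11287273e-03] [-0.15356727  0.07908799 -0.66401721] 0.061400098763776306
```

View pics/m3.png

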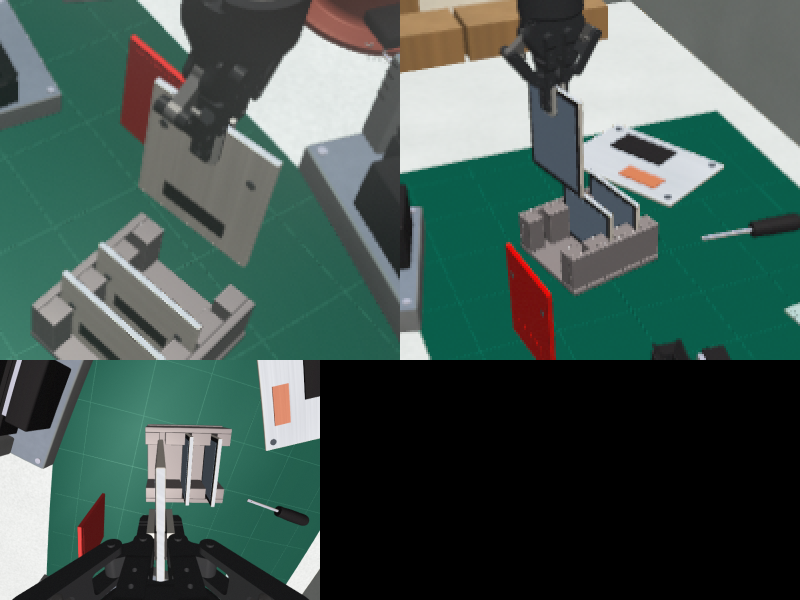

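The panel is out of the rack and upright in the grip. The short panels have not moved. Next I'll measure the panel's offset along the grip and work out the transfer.

Run:
```python
from h import *
W=load('w3'); g=W['image'].min(2)
m=(g>185).astype(np.uint8); m[:, :290]=0; m[:,350:]=0
c=max(cv2.findContours(m,0,2)[0],key=cv2.contourArea); print(cv2.boundingRect(c),cv2.minAreaRect(c))
c=c[:,0]; a=c[c[:,1]==c[:,1].min()].mean(0); b=c[c[:,1]==c[:,1].max()].mean(0)
P=onz(W,[a,b],.138+.1275); print(a,b,P,np.linalg.norm(P[0]-P[1]),P.mean(0))
s=manip.state(); R=Ro.from_quat(np.r_[s['tool_rot'][1:],s['tool_rot'][0]]).as_matrix()
print('in tool',(P-s['tool_pos'])@R, R)
```

```text
(312, 216, 19, 227) ((321.0, 329.0), (226.0, 18.0), 90.0)
[321. 216.] [320.5 442. ] [[0.45760929 0.28261039 0.2655    ]
 [0.47904688 0.1989824  0.2655    ]] 0.08633197765654448 [0.46832808 0.2407964  0.2655    ]
in tool [[ 0.05493235 -0.00031735 -0.02173592]
 [-0.03139944 -0.00049955 -0.02172415]] [[-2.50359845e-01  9.68149377e-01 -2.59472471e-03]
 [ 9.68152845e-01  2.50358582e-01 -8.05868402e-04]
 [-1.30589393e-04 -2.71384720e-03 -9.99996309e-01]]
```

Emit:
servo_tool(moves=[[[0,0,0,0,0,7,0],[0,0,0,0,0,7.1,0],[0,0,0,0,0,7.1,0],[-33,5.8,0,0,0,0,0],[-42,7.3,0,0,0,0,0],[-45,7.8,0,0,0,0,0],[-45,7.8,0,0,0,0,0],[-45,7.8,0,0,0,0,0],[-45,7.8,0,0,0,0,0],[-42,7.3,0,0,0,0,0],[-34,6,0,0,0,0,0],[0,0,0,0,0,0,0]]])

```text
time: 6.15
tool_pos: [0.4905, -0.1075, 0.2445]
tool_rot: [-0.001, 0.748, 0.663, -0.0]
contact_force: [0.0, -0.4, -0.8]
gripper_width: 0.063
grasp_force: 59.0
```

Run:
```python
from h import *
S=grab('scene','s4');D=grab('side','d4');W=grab('wrist','w4')
s=manip.state();print(s['tool_pos'],s['tool_rot'],s['contact_force'])
R=Ro.from_quat(np.r_[s['tool_rot'][1:],s['tool_rot'][0]]).as_matrix();print(R.round(4).tolist())
t=np.array([.490,-.106,0]);print('err in tool mm',1000*R.T@(t-s['tool_pos']))
o=np.zeros((600,800,3),np.uint8)
o[:360,:400]=cv2.resize(S['image'][90:270,200:400],(400,360),interpolation=3)
o[:360,400:]=cv2.resize(D['image'][200:380,250:450],(400,360),interpolation=3)
o[360:,:320]=cv2.resize(W['image'],(320,240))
cv2.imwrite('pics/m4.png',o)
```

```text
[ 0.49063438 -0.10512833  0.24473511] [-6.16696417e-04  7.47094866e-01  6.64717136e-01 -9.98116580e-05] [-0.50079395 -0.40776454 -0.06598588]
[[0.1163, 0.9932, -0.001], [0.9932, -0.1163, 0.0008], [0.0007, -0.0011, -1.0]]
err in tool mm [ -1.10368627  -0.2707138  244.73484229]
```

View pics/m4.png

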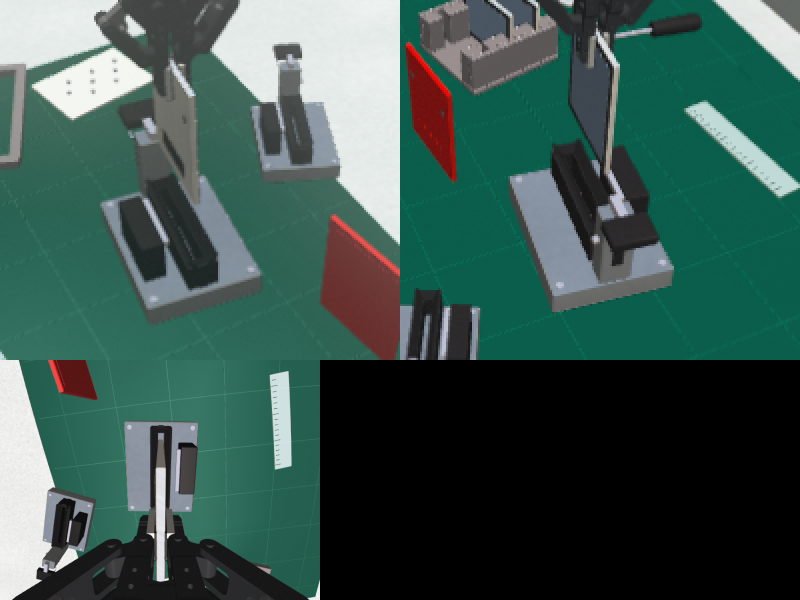

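The panel hangs directly over the slot, and the wrist view shows the slot and the panel edge both at column ~161. I'll lower it in steps, watching the force.

Emit:
servo_tool(moves=[[[-1,0,20,0,0,0,0],[0,0,22,0,0,0,0],[0,0,16,0,0,0,0],[0,0,6,0,0,0,0],[0,0,5,0,0,0,0],[0,0,5,0,0,0,0],[0,0,0,0,0,0,0]]])

```text
time: 7.18
tool_pos: [0.4908, -0.1067, 0.1713]
tool_rot: [0.0, 0.747, 0.665, 0.0]
contact_force: [0.0, -0.7, -1.3]
gripper_width: 0.065
grasp_force: 59.0
```

Panel bottom is at about 63 mm, inside the lips and with no contact force.

Emit:
servo_tool(moves=[[[0,0,5,0,0,0,0],[0,0,5,0,0,0,0],[0,0,5,0,0,0,0],[0,0,5,0,0,0,0],[0,0,4,0,0,0,0],[0,0,0,0,0,0,0]]])

```text
time: 7.92
tool_pos: [0.4905, -0.1066, 0.1468]
tool_rot: [-0.0, 0.747, 0.665, -0.0]
contact_force: [-0.2, 0.6, -1.3]
gripper_width: 0.06
grasp_force: 59.0
```

Emit:
servo_tool(moves=[[[0,0,3,0,0,0,0],[0,0,3,0,0,0,0],[0,0,1.5,0,0,0,0],[0,0,1,0,0,0,0],[0,0,0,0,0,0,0]]])

```text
time: 8.55
tool_pos: [0.4907, -0.1067, 0.1387]
tool_rot: [-0.0, 0.747, 0.665, -0.0]
contact_force: [-0.7, 0.3, -1.2]
gripper_width: 0.061
grasp_force: 59.0
```

Emit:
servo_tool(moves=[[[0,0,0.5,0,0,0,0],[0,0,0.5,0,0,0,0],[0,0,0.5,0,0,0,0],[0,0,0,0,0,0,0]]])

```text
time: 9.05
tool_pos: [0.4911, -0.1068, 0.1382]
tool_rot: [0.0, 0.747, 0.665, 0.0]
contact_force: [-2.2, 0.6, 5.9]
gripper_width: 0.062
grasp_force: 60.0
```

Contact came at TCP z = 0.1382, exactly the height expected for fully home. I'll open the gripper and rise.

Emit:
servo_tool(moves=[[[0,0,0,0,0,0,12],[0,0,0,0,0,0,20],[0,0,0,0,0,0,35],[0,0,0,0,0,0,40],[0,0,0,0,0,0,40],[0,0,-15,0,0,0,40],[0,0,-30,0,0,0,40],[0,0,-40,0,0,0,40],[0,0,-40,0,0,0,40],[0,0,0,0,0,0,0],[0,0,0,0,0,0,0],[0,0,0,0,0,0,0]]])

```text
time: 10.55
tool_pos: [0.49, -0.1065, 0.2607]
tool_rot: [-0.001, 0.747, 0.665, -0.001]
contact_force: [-0.1, 0.1, 0.2]
gripper_width: 0.003
grasp_force: 0.0
```

Run:
```python
from h import *
S=grab('scene','s5');D=grab('side','d5');W=grab('wrist','w5')
s=manip.state();print(s['tool_pos'],s['tool_rot'],s['contact_force'],s['gripper_width'])
o=np.zeros((600,800,3),np.uint8)
o[:360,:400]=cv2.resize(S['image'][90:270,200:400],(400,360),interpolation=3)
o[:360,400:]=cv2.resize(D['image'][240:360,280:413],(400,360),interpolation=3)
o[360:,:320]=cv2.resize(W['image'],(320,240))
cv2.imwrite('pics/m5.png',o)
y=np.array([.1167,.9932]);x=np.array([.9932,-.1167])
c=np.array([.4905,-.1065])
print(proj(S,[np.r_[c+y*k,.16] for k in(-.055,.055)]),proj(D,[np.r_[c+y*k,.16] for k in(-.055,.055)]))
pc=c-.115*y; print('pad',pc); print(proj(D,[np.r_[pc+x*i*.023+y*j*.015,.13] for i,j in((-1,1),(1,1),(1,-1),(-1,-1))]))
```

```text
[ 0.49021369 -0.10655217  0.26097987] [-1.00657028e-03  7.47206210e-01  6.64591271e-01 -5.55321143e-04] [-1.42746641 -0.1073467   0.03277063] -8.203474449321589e-06
[[278.70673952 151.45940471]
 [298.22790901 184.51626961]] [[354.40370248 277.30158252]
 [335.65203957 242.4516829 ]]
pad [ 0.4770795 -0.220718 ]
[[350.27021915 307.59444399]
 [373.33654063 302.48348568]
 [379.66165101 313.97938664]
 [356.05003676 319.39773891]]
```

View pics/m5.png

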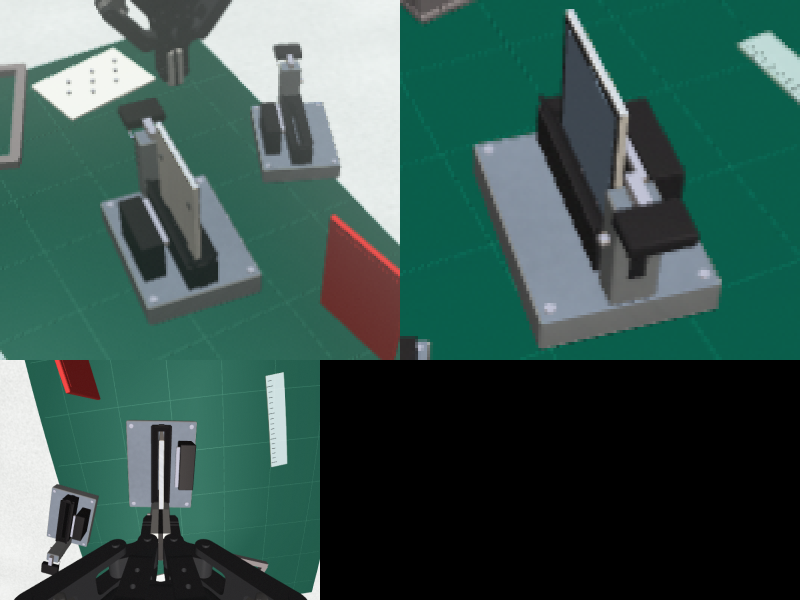

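The panel stands home and released: its top corners match the prediction to 1 px in the side view, at (336.7,243) and (355.7,277). The paddle's corners are about 4 px further out than I assumed, so I'll pin down its centre from both views.

Run:
```python
from h import *
y=np.array([.1167,.9932]);x=np.array([.9932,-.1167]);c=np.array([.4905,-.1065])
for n,box in(('s5',(250,130,40,35)),('d5',(340,296,50,45))):
    f=load(n);u,v,w,h=box;g=f['image'][v:v+h,u:u+w].max(2)
    m=(g<62).astype(np.uint8);k,l,st,ce=cv2.connectedComponentsWithStats(m)
    for i in range(1,k):
        if st[i,4]>40:
            p=ce[i]+[u,v];q=onz(f,[p],.13)[0,:2]-c;print(n,p,st[i],'local',q@x,q@y)
f=load('s5')
for p in [(260,143),(274,138.5),(282,149),(267,155)]:
    q=onz(f,[p],.13)[0,:2]-c;print('scene corner',q@x,q@y)
```

```text
d5 [342.98170732 313.89634146] [  0   1   8  33 164] local -0.041133753996116657 -0.11089450837141279
d5 [364.70181818 313.80363636] [ 10   0  30  37 550] local -0.0030620853121485886 -0.12186532263328317
scene corner 0.016673181048802527 -0.13657141662244698
scene corner -0.01747700584986781 -0.14007760388303464
scene corner -0.020941020119717976 -0.09721201523517346
scene corner 0.016021844430782025 -0.09019491736052163
```

Both views put the paddle centre at about -0.12 along the stand's y. I'll move there with closed fingers and come down to just above it.

Emit:
servo_tool(moves=[[[-40,0,0,0,0,0,0],[-40,0,0,0,0,0,0],[-40,0,0,0,0,0,0],[0,0,0,0,0,0,0],[0,0,35,0,0,0,0],[0,0,35,0,0,0,0],[0,0,28,0,0,0,0],[0,0,10,0,0,0,0],[0,0,0,0,0,0,0]]])

```text
time: 11.82
tool_pos: [0.4766, -0.2252, 0.1539]
tool_rot: [-0.001, 0.747, 0.665, -0.0]
contact_force: [0.5, 0.7, 0.3]
gripper_width: -0.003
grasp_force: 0.0
```

Run:
```python
from h import *
S=grab('scene','s6');D=grab('side','d6')
s=manip.state();print(s['tool_pos'],s['contact_force'])
o=np.zeros((500,800,3),np.uint8)
o[:,:400]=cv2.resize(S['image'][90:215,220:320],(400,500),interpolation=3)
o[:,400:]=cv2.resize(D['image'][225:350,310:410],(400,500),interpolation=3)
cv2.imwrite('pics/m6.png',o)
```

```text
[ 0.47753445 -0.22608785  0.15573331] [ 0.29317389 -1.17325473  0.49087566]
```

View pics/m6.png

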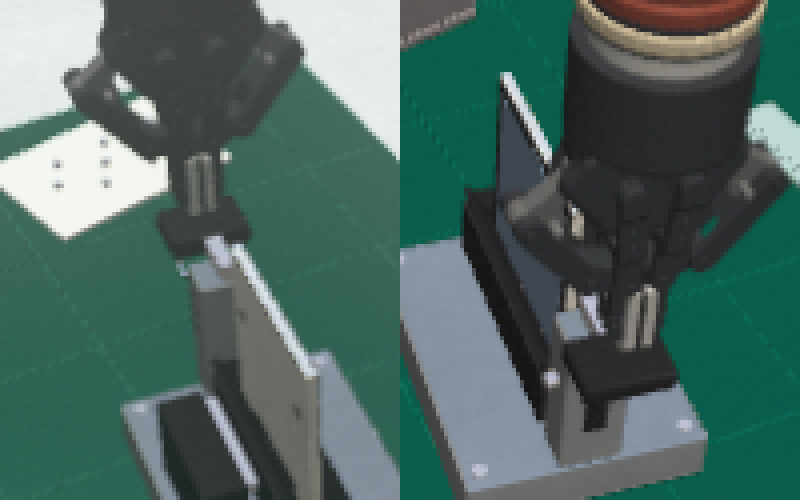

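The closed fingertips sit over the middle of the paddle, with about 10 mm of gap. I'll shift 3 mm outward and press stepwise.

Emit:
servo_tool(moves=[[[-3,0,5,0,0,0,0],[0,0,4,0,0,0,0],[0,0,4,0,0,0,0],[0,0,4,0,0,0,0],[0,0,4,0,0,0,0],[0,0,0,0,0,0,0]]])

```text
time: 12.68
tool_pos: [0.4766, -0.2292, 0.1339]
tool_rot: [0.0, 0.747, 0.665, -0.0]
contact_force: [-1.5, -0.1, 5.0]
gripper_width: -0.001
grasp_force: 2.2
```

Emit:
servo_tool(moves=[[[0,0,4,0,0,0,0],[0,0,4,0,0,0,0],[0,0,4,0,0,0,0],[0,0,4,0,0,0,0],[0,0,3,0,0,0,0],[0,0,2,0,0,0,0],[0,0,0,0,0,0,0]]])

```text
time: 13.55
tool_pos: [0.4767, -0.2292, 0.1132]
tool_rot: [0.0, 0.747, 0.665, -0.0]
contact_force: [-2.0, 0.5, 5.6]
gripper_width: 0.002
grasp_force: 2.9
```

Emit:
servo_tool(moves=[[[0,0,1,0,0,0,0],[0,0,1,0,0,0,0],[0,0,1,0,0,0,0],[0,0,0,0,0,0,0],[0,0,0,0,0,0,0]]])

```text
time: 14.18
tool_pos: [0.4767, -0.2292, 0.1105]
tool_rot: [0.0, 0.747, 0.665, -0.0]
contact_force: [-2.7, 1.0, 8.2]
gripper_width: -0.0
grasp_force: 3.6
```

Emit:
servo_tool(moves=[[[0,0,0.7,0,0,0,0],[0,0,0.7,0,0,0,0],[0,0,0,0,0,0,0],[0,0,0,0,0,0,0]]])

```text
time: 14.68
tool_pos: [0.4767, -0.2293, 0.1091]
tool_rot: [0.0, 0.747, 0.665, -0.0]
contact_force: [-2.2, 0.6, 6.9]
gripper_width: 0.003
grasp_force: 3.7
```

Emit:
servo_tool(moves=[[[0,0,0.5,0,0,0,0],[0,0,0.5,0,0,0,0],[0,0,0.3,0,0,0,0],[0,0,0,0,0,0,0],[0,0,0,0,0,0,0]]])

```text
time: 15.3
tool_pos: [0.4767, -0.2293, 0.108]
tool_rot: [0.0, 0.747, 0.665, -0.0]
contact_force: [-4.1, -0.3, 8.6]
gripper_width: -0.001
grasp_force: 4.1
```

Run:
```python
from h import *
S=grab('scene','s7');D=grab('side','d7')
s=manip.state();print(s['tool_pos'],s['contact_force'])
o=np.zeros((500,800,3),np.uint8)
o[:,:400]=cv2.resize(S['image'][90:215,220:320],(400,500),interpolation=3)
o[:,400:]=cv2.resize(D['image'][225:350,310:410],(400,500),interpolation=3)
cv2.imwrite('pics/m7.png',o)
```

```text
[ 0.47668511 -0.22925852  0.10795318] [-2.54530162  1.03631379  8.43055414]
```

View pics/m7.png

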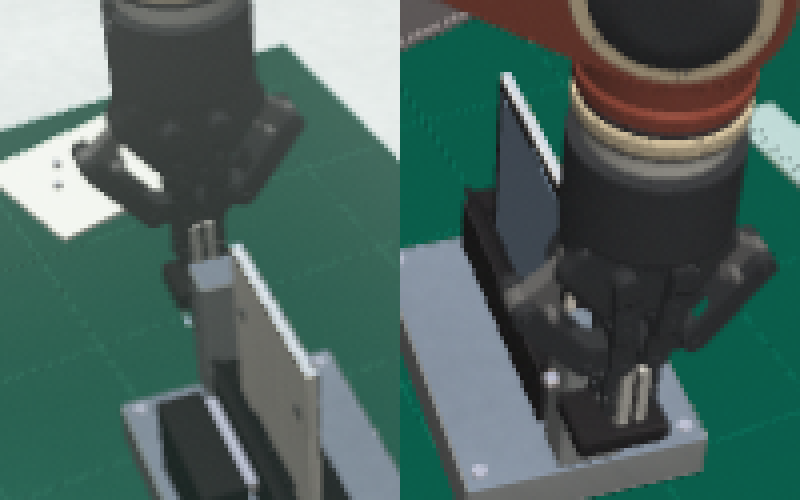

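The paddle is down, the panel is untouched, and the hard stop hasn't been felt yet. I'll make a few more small steps to find it.

Emit:
servo_tool(moves=[[[0,0,0.4,0,0,0,0],[0,0,0.4,0,0,0,0],[0,0,0,0,0,0,0],[0,0,0,0,0,0,0]]])

```text
time: 15.9
tool_pos: [0.4767, -0.2293, 0.1079]
tool_rot: [0.0, 0.747, 0.665, -0.0]
contact_force: [-5.2, 1.9, 12.0]
gripper_width: 0.002
grasp_force: 5.9
```

The force rose with no further travel, so the lever is at its stop, past the third click, held with a mild 12 N. I'll hand it in.

```bash
python3 -c "
from plant import manip
print(manip.job_done())"
```

```text
the job is handed in; nothing more can be done
None
```

The tall panel is fully home in the stand's slot and released, and I handed the job in at about 16 s with the arm still pressing the lever at its hard stop (about 12 N), past the third click; the judge's verdict was not shown.

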